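# Nest the slim turned pot in the big pot

### The job

Among the three small turned wooden pots, take the tall one that narrows towards its foot and nest it upright in the big pot that is screwed to the plywood board. Push it down gently until the burnt line around it is about level with the big pot's rim and stop there: well past the line it wedges and jams. Let go of it, and leave the two other small pots standing where they are.

Things in the scene. Friction and masses are not known exactly. Their poses are not given: they have to be found in the camera images.
- slim_pot_centre (a point): The slim pot: open, pale turned wood, 115 mm tall, 54 mm across at the rim, 40 mm at the foot, wall 5 mm, 0.12 kg, loose, upright. A dark burnt line runs round it 45 mm below the rim. This point is on its axis, half-way up: 57.5 mm from foot and rim, 12.5 mm below the line; z is up along the axis. Below the line it goes into the big pot, so hold it by its top 30 mm.
- big_pot_rim (a point): Centre of the big pot's mouth, level with its rim, 117 mm above the table; z is up. The big pot is open, pale turned wood, 82 mm across outside and 62 mm inside at the rim, the inside narrowing to 50 mm; it is fixed on a 150 x 150 x 12 mm plywood board.
- cork_disc (a joint): Cork disc inside the big pot: how far it is pushed down, in m. At 0 it lies 50 mm below the rim; the slim pot's foot rests on it with the burnt line 20 mm above the rim. It slides stiffly, at about 8 N, and stays where pushed. At 0.020 the line is level with the rim. It stops hard at 0.038: jammed.
- straight_pot_centre (a point): The straight pot, to be left alone: loose, open, pale wood, 115 mm tall, 54 mm across all the way from foot to rim, with a burnt line too. This point is on its axis, half-way up (57.5 mm).
- low_pot_centre (a point): The low pot, to be left alone: loose, open, pale wood, only 70 mm tall, 60 mm across at the rim and 40 mm at the foot, with a burnt line too. This point is on its axis, half-way up (35 mm).
Things that resemble listed ones, but are neither listed nor needed, are in the scene too. Leave any blue or yellow look-alike of the part that bears slim_pot_centre alone. What is shaped like the part that bears low_pot_centre but orange is not meant.

How it is judged:
By the outcome, as a careful person would: the job done as asked, in the order asked, and still so for the second after the job is handed in, with the robot touching nothing.
It also fails if it takes over 43 s, if anything falls off the work surface, if the arm or the gripper's body presses on something with over 40 N, if the wrist force passes 120 N, or if a joint passes its speed limit or range.

### The arm

A 6-joint arm with a two-finger parallel gripper is mounted at the origin on the work surface. World frame = base frame: x ahead of the robot, y to its left, z up, the work surface at z = 0. Lengths are in m, angles in rad, forces in N, time in s.
With the tool pointing down it reaches from about 0.35 to 0.775 m from the base axis. Payload 7.3 kg.
Tool frame: the origin (TCP) lies between the finger pads; the fingertips stand 8 mm ahead of it and the grasp point (between the pads) lies 11 mm behind it (robot.nose_length is the distance from the TCP to the fingertips, in m); z points along the fingers, y is the line along which they close (so a half turn about z gives the same grasp; the last joint's range is limited). The gripper opens to 92 mm and grips with 3 to 60 N. Pads are 19 mm wide; open, the fingers measure 130 mm over their backs; the gripper's body (75 mm by 190 mm) begins 47 mm behind the grasp point.
Start: joints at [1.06, 0.342, 1.524, -0, 1.275, -0.146], TCP at [0.187, 0.49, 0.235] pointing down, gripper open.
Joint ranges: [-2.53, 2.53], [-0.77, 2.02], [0.04, 2.7], [-1, 4.14], [0.28, 2.66], [-3.11, 3.11]. Speed limits (rad/s): [2.57, 2.57, 3.14, 3.14, 3.14, 3.14].

### API

Orientations are given as [roll, pitch, yaw] about the fixed x, y, z axes, in that order (R = Rz(yaw) Ry(pitch) Rx(roll)).
In Python, from cell import robot gives the robot as it stands. The module is installed in compiled form; this text tells all that it offers.
- The arm moves only by the shell command python3 -m jog 'ROWS' [FORCE]. ROWS is JSON, a list that holds one entry, the list of rows, each a list of 5 numbers: the gripper's target within -1 to 1 (fully open at 1, half-way at 0, shut at -1), then the shift along the tool's x, y, z in m, then the turn about the tool's z in rad. A call has 1 to 5 rows; each row is the pose to reach, as a shift and turn from the pose commanded when the call began, along the tool's axes at that moment; what a row does not reach only later rows make up. A row lasts 1/12 s, in which the tool goes at most 41.7 mm and 7.16 degrees, less where a joint would pass 70% of its speed; a pose out of reach is approached as far as the arm can. A call with a gripper value outside its range is refused whole. The fingers move at their own pace and stop on an object; FORCE is the grip in N (left out, the last holds). Time passes only in rows, so rows that repeat a pose let the fingers close. It gives the time, the measured TCP pose, the force, the opening and the grip force at its end, in the units of the state.
- robot.observe(): the state, without advancing time (a new reading comes with each control period).
- robot.read_camera(name): name is "scene" or "top" or "wrist"; returns the picture (400x640x3 uint8, red, green, blue); there is no depth.
- robot.camera_model(name): a dict with "camera_matrix" (3x3 intrinsics, pixels), "position" and "attitude" of the camera in the world; the wrist camera has in their place "mount" (4x4, takes a point from camera to tool coordinates, whose origin is the TCP and whose axes are the flange's). Camera axes: x right, y down, z forward; pixel columns grow to the right and rows downward; lengths in m; the calibration is good to about 2 mm. A picture is of the moment at which its call begins: read the wrist's pose just before it. camera_model takes no time and is no camera call.
- robot.hand_in(): hands the job in; it is judged then, once.
The state is a dict: "time": time; "qpos": joint angles; "qvel": joint speeds; "joint_efforts": joint torques, N m; "tool_pos": TCP position; "tool_rot": TCP orientation; "contact_force": force on the tool from outside, world axes, zero at the start; "torque": the same for the moment, N m; "opening": finger opening in m; "grip_force": force on a finger pad.
Only numpy, scipy, OpenCV 4.12 (cv2) and the standard library are available. Lean on these libraries where they do the work, as an engineer would, in place of code of your own. Each camera call takes 0.05 s, during which the arm holds its last target. There are 200 camera calls.

## Working session

There is one attempt and no reset: what is moved stays moved. The work goes in short steps, Python scripts to look and compute and a shell command to move; the robot and the scene stay as the last step left them, time stands still between calls to the robot, and variables do not carry over. Pictures are saved under pics/ and viewed, at most 10 in all, crops included, and the job is handed in when it is done.

```bash
mkdir -p pics; cat > h.py <<'E'
from cell import robot
import numpy as np, cv2
from scipy.spatial.transform import Rotation as R
def T(p,rpy):
    M=np.eye(4);M[:3,:3]=R.from_euler('xyz',rpy).as_matrix();M[:3,3]=p;return M
def cam(n):
    m=robot.camera_model(n);K=np.array(m['camera_matrix'])
    if 'mount' in m:
        s=robot.observe();return K,T(s['tool_pos'],s['tool_rot'])@np.array(m['mount'])
    a=np.array(m['attitude'])
    M=np.eye(4);M[:3,3]=m['position']
    M[:3,:3]=a if a.shape==(3,3) else R.from_euler('xyz',a).as_matrix()
    return K,M
def ray(K,M,uv):
    d=M[:3,:3]@np.linalg.solve(K,[*uv,1.]);return M[:3,3],d/np.linalg.norm(d)
def proj(K,M,p):
    c=np.linalg.inv(M)@[*p,1.];u=K@c[:3];return u[:2]/u[2]
def onz(K,M,uv,z):
    o,d=ray(K,M,uv);return o+d*(z-o[2])/d[2]
def tri(rs):
    A=sum(np.eye(3)-np.outer(d,d) for o,d in rs);b=sum((np.eye(3)-np.outer(d,d))@o for o,d in rs)
    return np.linalg.solve(A,b)
def snap(n,f):
    K,M=cam(n);im=robot.read_camera(n);cv2.imwrite('pics/'+f,im[:,:,::-1]);np.savez('pics/'+f+'.npz',K=K,M=M);return im,K,M
def ld(f):
    z=np.load('pics/'+f+'.npz');return z['K'],z['M']
E
python3 - <<'E'
from h import *
for n in('scene','top'):
    im,K,M=snap(n,n+'.png');print(n,robot.camera_model(n)['attitude'],M.round(3).tolist(),K.round(1).tolist())
s=robot.observe();print(s['tool_pos'],s['tool_rot'],s['opening'],s['time'])
print(robot.camera_model('wrist'),robot.nose_length)
E
```

```text
scene [-2.52345346 -0.01565978  1.41903735] [[0.151, 0.807, -0.571, 1.059], [0.988, -0.114, 0.1, -0.1], [0.016, -0.579, -0.815, 0.786], [0.0, 0.0, 0.0, 1.0]] [[433.4, 0.0, 324.5], [0.0, 433.4, 190.6], [0.0, 0.0, 1.0]]
top [-2.92016075e+00  1.20861026e-03 -1.63101853e+00] [[-0.06, -0.974, 0.219, 0.422], [-0.998, 0.059, -0.012, -0.005], [-0.001, -0.22, -0.976, 0.857], [0.0, 0.0, 0.0, 1.0]] [[412.1, 0.0, 320.6], [0.0, 412.1, 203.3], [0.0, 0.0, 1.0]]
[0.18710476 0.49015043 0.23412602] [-3.14024395e+00 -1.79164377e-04  2.77682572e+00] 0.09157897981502396 0.1
{'camera_matrix': array([[325.77631384,   0.        , 326.53045194],
       [  0.        , 325.77631384, 202.3544028 ],
       [  0.        ,   0.        ,   1.        ]]), 'mount': array([[ 1.52702125e-04, -9.67808251e-01, -2.51688631e-01,
         6.67199094e-02],
       [ 9.99999936e-01,  2.29587857e-04, -2.76114607e-04,
        -2.24947541e-04],
       [ 3.25010648e-04, -2.51688573e-01,  9.67808223e-01,
        -1.50288591e-01],
       [ 0.00000000e+00,  0.00000000e+00,  0.00000000e+00,
         1.00000000e+00]])} 0.008
```

View pics/scene.png

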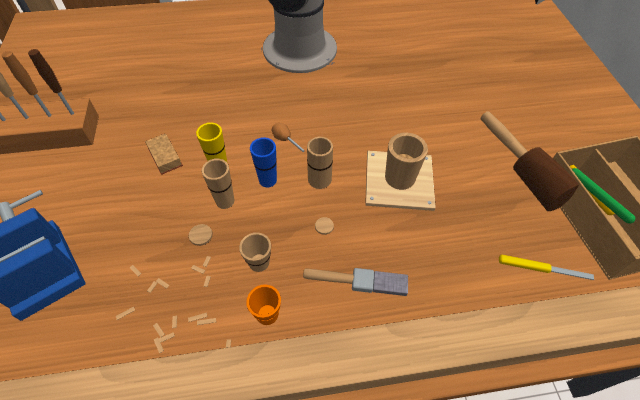

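View pics/top.png

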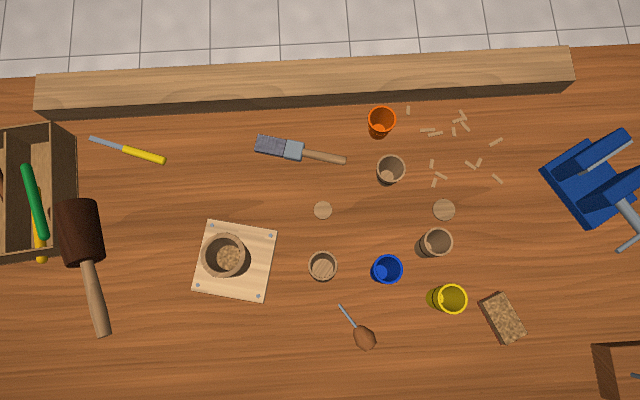

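The scene picture shows three pale small pots: (218,183), (320,163) and the low one at (256,252). The big pot is at (405,160). Blue (264,163), yellow (211,143) and orange (264,305) are look-alikes. The two tall pale pots are the candidates, so I'll enlarge both side by side.

```bash
python3 - <<'E'
from h import *
a=cv2.imread('pics/scene.png');t=cv2.imread('pics/top.png')
f=lambda im,x,y,w,h:cv2.resize(im[y:y+h,x:x+w],None,fx=5,fy=5,interpolation=cv2.INTER_CUBIC)
r1=np.hstack([f(a,193,152,50,60),f(a,295,132,50,60),f(a,380,130,50,60)])
r2=np.hstack([f(t,412,215,50,55),f(t,298,238,50,55),f(t,200,228,50,55)])
cv2.imwrite('pics/crop.png',np.vstack([r1,r2]))
E
```

```text
(no output)
```

View pics/crop.png

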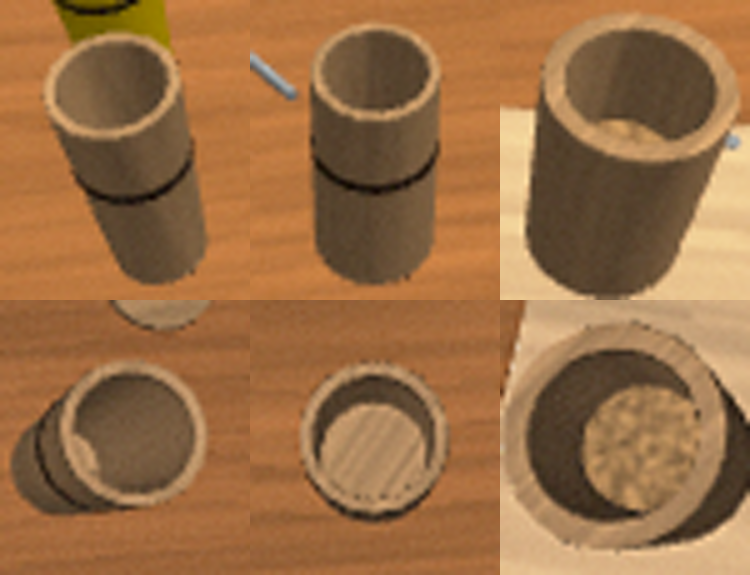

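The top crop's left pot, scene (218,183) / top (437,242), tapers from a rim about 27 px wide to a foot about 17 px wide, so it is the slim one. The pot at scene (320,163) / top (323,266) keeps about 25 px all the way down, so it is the straight one. Now I'll triangulate the rims.

```bash
python3 - <<'E'
from h import *
S=cam('scene');P=cam('top')
for n,a,b in(('slim',(215.6,169),(439,241.6)),('straight',(320,146.6),(322.7,265.7)),('big',(408,147.3),(222.8,255)),('low',(256,245),(391,168.5)),('blue',(263.5,150),(388.5,269)),('yellow',(210.5,135),(452,298))):
    r=[ray(*S,a),ray(*P,b)];p=tri(r);print(n,p.round(4),[np.linalg.norm(np.cross(p-o,d)).round(4) for o,d in r],np.hypot(*p[:2]).round(3))
s=robot.observe();M=T(s['tool_pos'],s['tool_rot']);print(M.round(3))
K,W=cam('wrist')
E
```

```text
slim [ 0.5055 -0.2226  0.1139] [np.float64(0.0009), np.float64(0.0009)] 0.552
straight [ 0.4752 -0.0104  0.1125] [np.float64(0.0005), np.float64(0.0005)] 0.475
big [0.5048 0.1675 0.1157] [np.float64(0.0007), np.float64(0.0007)] 0.532
low [ 0.6615 -0.1579  0.0709] [np.float64(0.0009), np.float64(0.0009)] 0.68
blue [ 0.4627 -0.1272  0.1065] [np.float64(0.0017), np.float64(0.0017)] 0.48
yellow [ 0.4052 -0.2348  0.1061] [np.float64(0.0017), np.float64(0.0017)] 0.468
[[-0.934  0.357 -0.001  0.187]
 [ 0.357  0.934 -0.001  0.49 ]
 [ 0.    -0.001 -1.     0.234]
 [ 0.     0.     0.     1.   ]]
```

Heights (114, 112.5, 116 mm) match 115/115/117 mm, and everything is in reach. The present finger line (69°) passes clear of blue and yellow, so I'll move over the slim pot without turning.

```bash
python3 -m jog '[[[1,-0.028,-0.028,0,0],[1,-0.056,-0.056,0,0],[1,-0.084,-0.084,0,0],[1,-0.112,-0.112,0,0],[1,-0.14,-0.14,0,0]]]'
python3 -m jog '[[[1,-0.028,-0.028,0,0],[1,-0.056,-0.056,0,0],[1,-0.084,-0.084,0,0],[1,-0.112,-0.112,0,0],[1,-0.14,-0.14,0,0]]]'
```

```text
time: 0.52
tool_pos: [0.2681, 0.308, 0.2344]
tool_rot: [-3.141, -0.0, 2.778]
contact_force: [1.4, 0.9, -0.6]
opening: 0.0919
grip_force: 0.0
time: 0.93
tool_pos: [0.349, 0.1272, 0.2347]
tool_rot: [3.141, 0.0, 2.777]
contact_force: [1.1, 0.1, 0.5]
opening: 0.0914
grip_force: 0.0
```

```bash
python3 -m jog '[[[1,-0.028,-0.028,0,0],[1,-0.056,-0.056,0,0],[1,-0.084,-0.084,0,0],[1,-0.112,-0.112,0,0],[1,-0.14,-0.14,0,0]]]'
python3 -m jog '[[[1,-0.028,-0.028,0,0],[1,-0.056,-0.056,0,0],[1,-0.084,-0.084,0,0],[1,-0.11,-0.11,0,0],[1,-0.132,-0.132,0,0]]]'
python3 -m jog '[[[1,0,0,0,0],[1,0,0,0,0]]]'
python3 -c "
from h import *
im,K,M=snap('wrist','w1.png');print(proj(K,M,[.5055,-.2226,.114]),proj(K,M,[.5055,-.2226,0]),proj(K,M,[.4627,-.1272,.11]))"
```

```text
time: 1.35
tool_pos: [0.43, -0.0538, 0.2346]
tool_rot: [3.141, -0.0, 2.776]
contact_force: [1.0, 1.5, -0.8]
opening: 0.0916
grip_force: 0.0
time: 1.77
tool_pos: [0.5064, -0.2247, 0.2341]
tool_rot: [3.142, -0.001, 2.776]
contact_force: [0.7, 0.2, 0.2]
opening: 0.0916
grip_force: 0.0
time: 1.93
tool_pos: [0.5058, -0.2232, 0.2335]
tool_rot: [3.141, -0.002, 2.774]
contact_force: [0.1, 0.7, -1.0]
opening: 0.092
grip_force: 0.0
[327.31799691 198.1487485 ] [327.06769199 175.45189287] [418.56393048 107.77946773]
```

View pics/w1.png

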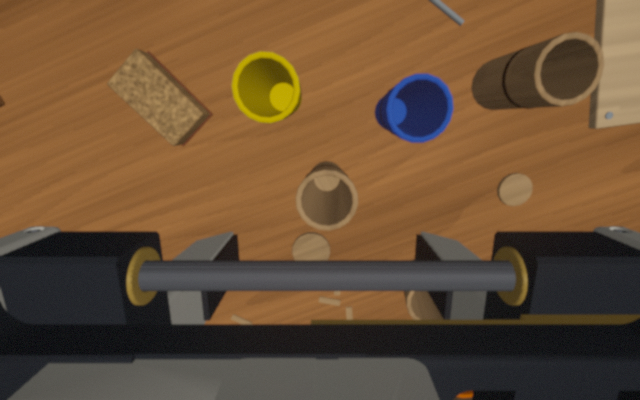

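The wrist view shows the slim pot's rim centred at (327,200), and the fixed-camera estimate predicted (327,198). Nothing stands left or right of it along the finger line. Its tapered foot is visible and the straight pot is off at (568,68). I'll descend 0.141 and grip.

```bash
python3 -m jog '[[[1,0,0,0.03,0],[1,0,0,0.06,0],[1,0,0,0.09,0],[1,0,0,0.12,0],[1,0,0,0.141,0]]]'
python3 -m jog '[[[1,0,0,0,0],[0.5,0,0,0,0],[0,0,0,0,0],[0,0,0,0,0],[-0.3,0,0,0,0]]]' 35
python3 -m jog '[[[-1,0,0,0,0],[-1,0,0,0,0],[-1,0,0,0,0],[-1,0,0,0,0],[-1,0,0,0,0]]]' 35
```

```text
time: 2.4
tool_pos: [0.5046, -0.2197, 0.0917]
tool_rot: [3.141, -0.003, 2.778]
contact_force: [-0.1, 0.6, -0.7]
opening: 0.0914
grip_force: 0.0
time: 2.82
tool_pos: [0.5069, -0.2224, 0.0955]
tool_rot: [-3.141, 0.003, 2.777]
contact_force: [-0.2, 0.1, -0.1]
opening: 0.0695
grip_force: 0.0
time: 3.23
tool_pos: [0.5064, -0.2225, 0.0943]
tool_rot: [-3.141, 0.001, 2.777]
contact_force: [-1.0, -0.2, 5.3]
opening: 0.0523
grip_force: 35.0
```

```bash
python3 -m jog '[[[-1,0,0,-0.02,0],[-1,0,0,-0.055,0],[-1,0,0,-0.09,0],[-1,0,0,-0.125,0],[-1,0,0,-0.15,0]]]'
python3 -m jog '[[[-1,0.007,0.018,0,0],[-1,0.021,0.054,0,0],[-1,0.035,0.09,0,0],[-1,0.049,0.126,0,0],[-1,0.063,0.162,0,0]]]'
python3 -m jog '[[[-1,0.014,0.036,0,0],[-1,0.028,0.072,0,0],[-1,0.042,0.108,0,0],[-1,0.056,0.144,0,0],[-1,0.063,0.162,0,0]]]'
python3 -m jog '[[[-1,0.007,0.02,0,0],[-1,0.0145,0.04,0,0],[-1,0.0145,0.04,0,0],[-1,0.0145,0.04,0,0],[-1,0.0145,0.04,0,0]]]'
python3 - <<'E'
from h import *
im,K,M=snap('scene','s2.png')
im2,K2,M2=snap('top','t2.png');w,K3,M3=snap('wrist','w2.png')
f=lambda im,x,y,w,h,k:cv2.resize(im[y:y+h,x:x+w,::-1],(w*k,h*k),interpolation=cv2.INTER_CUBIC)
cv2.imwrite('pics/c2.png',np.hstack([f(im,350,60,100,140,4),f(w,220,80,200,280,2)]))
print(proj(K3,M3,[.505,.1675,.116]))
E
```

```text
time: 3.65
tool_pos: [0.5063, -0.2222, 0.2464]
tool_rot: [-3.141, 0.002, 2.777]
contact_force: [1.0, -1.1, -1.0]
opening: 0.0521
grip_force: 35.0
time: 4.07
tool_pos: [0.5042, -0.0467, 0.2431]
tool_rot: [3.141, -0.001, 2.776]
contact_force: [0.6, 1.6, -1.1]
opening: 0.0519
grip_force: 35.0
time: 4.48
tool_pos: [0.5029, 0.1294, 0.2432]
tool_rot: [3.141, -0.002, 2.779]
contact_force: [-0.1, -1.1, -1.0]
opening: 0.0521
grip_force: 35.0
time: 4.9
tool_pos: [0.5044, 0.1676, 0.2433]
tool_rot: [-3.141, -0.001, 2.777]
contact_force: [1.0, 0.3, -1.3]
opening: 0.0521
grip_force: 35.0
[327.49296664 196.63260618]
```

View pics/c2.png

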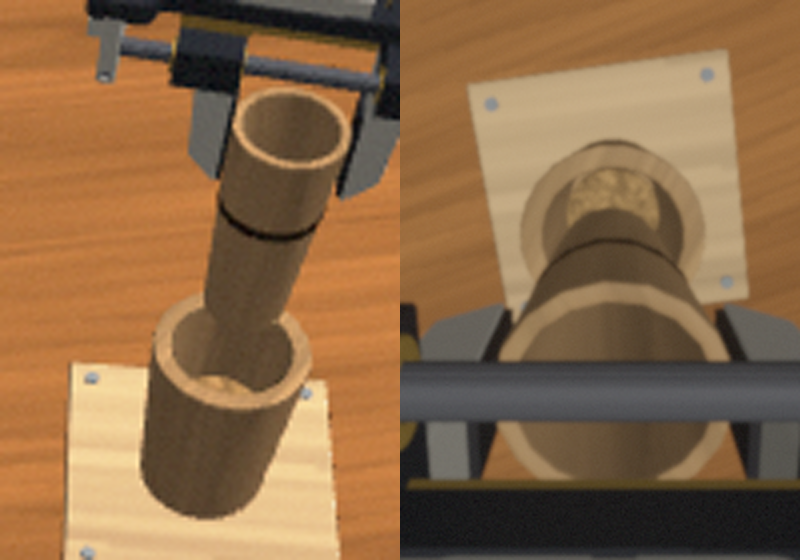

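Left (scene): the slim pot hangs in the fingers above the big pot's mouth. Its rim is at scene (423,92) and its line at about (417,112). Right (wrist): the big pot's rim is centred at about column 326, against 327.5 predicted. Before lowering I'll check tilt and the held height.

```bash
python3 - <<'E'
from h import *
S=ld('s2.png');
for z in(.265,.22,.15):print(z,proj(*S,[.5044,.1676,z]))
s=robot.observe();print(s['tool_pos'],s['contact_force'])
E
```

```text
0.265 [422.12485528  91.52157058]
0.22 [417.29914283 110.07748496]
0.15 [410.6086127  135.80402909]
[0.50468704 0.16709876 0.24361965] [ 0.52662547 -0.73850659 -1.55069663]
```

Rim, line and foot all sit where an upright, unslipped pot should. I expect foot contact near TCP z = 0.161 and the line level near 0.141.

```bash
python3 -m jog '[[[-1,0,0,0.02,0],[-1,0,0,0.04,0],[-1,0,0,0.055,0],[-1,0,0,0.068,0],[-1,0,0,0.074,0]]]'
python3 -m jog '[[[-1,0,0,0.002,0],[-1,0,0,0.004,0],[-1,0,0,0.006,0],[-1,0,0,0.006,0],[-1,0,0,0.006,0]]]'
python3 -m jog '[[[-1,0,0,0.002,0],[-1,0,0,0.004,0],[-1,0,0,0.006,0],[-1,0,0,0.006,0],[-1,0,0,0.006,0]]]'
```

```text
time: 5.47
tool_pos: [0.5039, 0.1671, 0.168]
tool_rot: [-3.14, -0.002, 2.775]
contact_force: [0.1, 0.1, -1.9]
opening: 0.0518
grip_force: 35.0
time: 5.88
tool_pos: [0.5049, 0.1681, 0.1643]
tool_rot: [3.141, 0.001, 2.777]
contact_force: [0.4, -0.4, -1.9]
opening: 0.0523
grip_force: 35.0
time: 6.3
tool_pos: [0.5051, 0.1681, 0.1584]
tool_rot: [3.141, 0.002, 2.777]
contact_force: [-0.6, -1.5, 5.0]
opening: 0.052
grip_force: 35.0
```

Contact came at about 0.160, with force rising. Now I'll push gently and check the line optically.

```bash
python3 -m jog '[[[-1,0,0,0.002,0],[-1,0,0,0.004,0],[-1,0,0,0.006,0],[-1,0,0,0.008,0],[-1,0,0,0.008,0]]]'
python3 -m jog '[[[-1,0,0,0.002,0],[-1,0,0,0.004,0],[-1,0,0,0.006,0],[-1,0,0,0.006,0],[-1,0,0,0.006,0]]]'
python3 - <<'E'
from h import *
im,K,M=snap('scene','s3.png')
print(proj(K,M,[.505,.168,.117]),proj(K,M,[.505,.168,.162]))
cv2.imwrite('pics/c3.png',cv2.resize(im[90:190,370:450,::-1],(480,600),interpolation=cv2.INTER_CUBIC))
E
```

```text
time: 6.72
tool_pos: [0.5051, 0.1681, 0.1502]
tool_rot: [3.141, 0.001, 2.777]
contact_force: [0.2, -0.4, 2.9]
opening: 0.0518
grip_force: 35.0
time: 7.13
tool_pos: [0.505, 0.1681, 0.1441]
tool_rot: [3.141, 0.001, 2.777]
contact_force: [-0.3, -0.2, 4.0]
opening: 0.052
grip_force: 35.0
[408.01778034 146.98596189] [411.97020416 131.84053268]
```

View pics/c3.png

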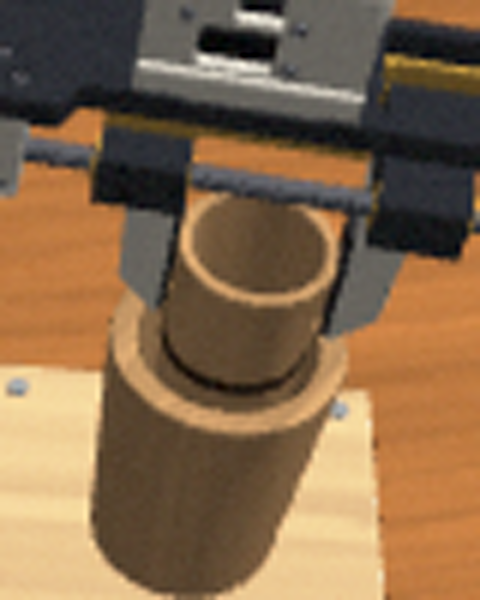

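```bash
python3 - <<'E'
from h import *
S=ld('s3.png');t=np.linspace(0,6.28,400)
mx=lambda r,z:max(proj(*S,[.505+r*np.cos(a),.168+r*np.sin(a),z])[1] for a in t)
row=lambda v:round((v-90)*6)
print('inner rim',row(mx(.031,.117)),'outer',row(mx(.041,.117)))
for z in(.115,.117,.119,.120,.122):print(z,'line',row(mx(.0243,z)),'slim rim front',row(mx(.027,z+.045)))
E
```

```text
inner rim 412 outer 435
0.115 line 400 slim rim front 317
0.117 line 397 slim rim front 313
0.119 line 393 slim rim front 309
0.12 line 391 slim rim front 307
0.122 line 387 slim rim front 302
```

The picture (line front at crop row ~386, slim rim front ~306) and the TCP both put the line 3–4 mm above the rim. I'll push 3.5 mm more, then open.

```bash
python3 -m jog '[[[-1,0,0,0.0015,0],[-1,0,0,0.0035,0],[-1,0,0,0.0035,0],[-1,0,0,0.0035,0]]]'
python3 -m jog '[[[-0.2,0,0,0,0],[0.3,0,0,0,0],[0.6,0,0,0,0],[0.6,0,0,0,0],[0.6,0,0,0,0]]]'
python3 -m jog '[[[0.6,0,0,0,0],[0.6,0,0,-0.02,0],[0.6,0,0,-0.05,0],[0.6,0,0,-0.08,0],[0.6,0,0,-0.11,0]]]'
python3 -m jog '[[[0.6,0,0,-0.03,0],[0.6,0.04,0,-0.03,0],[0.6,0.08,0,-0.03,0],[0.6,0.12,0,-0.03,0],[0.6,0.12,0,-0.03,0]]]'
python3 - <<'E'
from h import *
im,K,M=snap('scene','s4.png')
f=lambda x,y,w,h,k:cv2.resize(im[y:y+h,x:x+w,::-1],(w*k,h*k),interpolation=cv2.INTER_CUBIC)
a=f(370,90,80,100,6);b=np.zeros((600,320,3),np.uint8);b[:400]=f(180,110,160,200,2)
cv2.imwrite('pics/c4.png',np.hstack([a,b]))
E
```

```text
time: 7.52
tool_pos: [0.5049, 0.1681, 0.1405]
tool_rot: [3.141, 0.001, 2.777]
contact_force: [0.3, -0.2, 3.3]
opening: 0.0521
grip_force: 35.0
time: 7.93
tool_pos: [0.5043, 0.168, 0.1397]
tool_rot: [-3.141, -0.001, 2.777]
contact_force: [0.8, -0.8, 0.5]
opening: 0.0719
grip_force: 0.0
time: 8.35
tool_pos: [0.5042, 0.168, 0.2512]
tool_rot: [-3.141, -0.001, 2.777]
contact_force: [0.5, -0.0, 0.3]
opening: 0.0736
grip_force: 0.0
time: 8.77
tool_pos: [0.3868, 0.2123, 0.2804]
tool_rot: [-3.141, -0.003, 2.78]
contact_force: [1.5, 1.4, -0.2]
opening: 0.0736
grip_force: 0.0
```

View pics/c4.png

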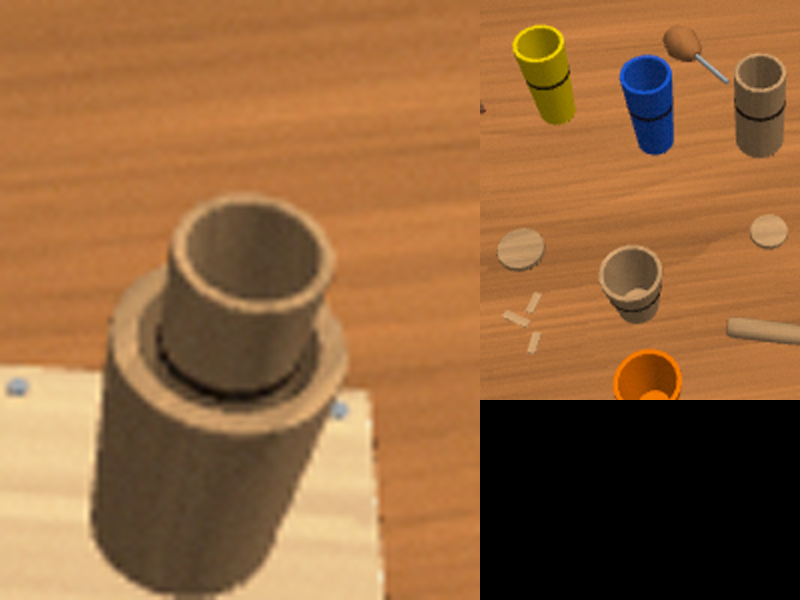

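The slim pot is free and upright in the big pot. Its line front is at crop row ~395 and its rim front at ~312, against 397 and 313 for exactly level. The straight, low, blue, yellow and orange pots stand where they were. Handing in.

```bash
python3 -c "
from cell import robot
print(robot.hand_in())"
```

```text
the job is handed in; nothing more can be done
None
```

The slim pot is nested upright in the big pot, with its burnt line within about 1 mm of the rim by the camera; it is released, the other pots were left alone, and the job was handed in at about 9 s (no verdict was returned).

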